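Drive off, pull the short crystal from the oven and set it to cool in the desk drawer

ROBOT

A 6-joint arm with a two-finger parallel gripper is mounted at the origin on the work surface. World frame = base frame: x ahead of the robot, y to its left, z up, the work surface at z = 0. Lengths are in m, angles in degrees, forces in N, time in s.
With the tool pointing down it reaches from about 0.325 to 0.775 m from the base axis. Payload 9.3 kg.
Tool frame: the origin (TCP) lies at the centre of the arm's flange, where the gripper is bolted on; the fingertips stand 173 mm ahead of it and the grasp point (between the pads) lies 155 mm ahead of it (env.finger_overhang is the z of the fingertips in the tool frame, in m); z points along the fingers, y is the line along which they close (so a half turn about z gives the same grasp; the last joint's range is limited). The gripper opens to 85 mm and grips with 20 to 120 N. Pads are 22 mm wide; open, the fingers measure 114 mm over their backs; the gripper's body (76 mm by 85 mm) begins 54 mm behind the grasp point. The pads swing forward as they close: fully open they stand 13 mm farther back than shut.
Start: joints at [-84.603, 14.817, 1.232, 76.415, 0, 81.257], TCP at [0.134, -0.533, 0.405] pointing down, gripper open.
Joint ranges: [-174.27, 174.27], [-52.1, 104.24], [-59.71, 78.15], [-110.17, 111.67], [-87.03, 83.33], [-180, 180]. Speed limits (degrees/s): [127.2, 127.2, 159.86, 180, 180, 180].

INTERFACE

Orientations are given as a 3x3 rotation matrix whose columns are the frame's x, y, z axes.
In Python, from station import env, grab_frame, calibration gives the robot as it stands.
- The arm moves only by the tool servo_tool, never from a script. Its argument "commands" is a list of rows, each an object of numbers: "x", "y", "z": the shift along the tool's x, y, z in units of 200 mm (1.0 is 200 mm); "wx", "wy", "wz": the turn, a rotation vector about the tool's x, y, z in units of 360 degrees (1.0 is 360 degrees); "grip": the finger opening in mm, from 0 to 85.4. In form: [{"x": .., "y": .., "z": .., "wx": .., "wy": .., "wz": .., "grip": ..}, ...]. A call has 1 to 20 rows; each row is the pose to reach, as a shift and turn from the pose commanded when the call began, along the tool's axes at that moment, turning the shorter way round; what a row does not reach only later rows make up. A row lasts 1/12 s, in which the tool goes at most 41.7 mm and 7.16 degrees, less where a joint would pass 70% of its speed; a pose out of reach is approached as far as the arm can. A call with a number of a shift or a turn outside -1 to 1 is refused whole. A call with a gripper value outside its range is refused whole. The fingers move at their own pace and stop on an object; "grip_force" is the grip in N (left out, the last holds). Time passes only in rows, so rows that repeat a pose let the fingers close. It gives the time, the measured TCP pose, the force, the opening and the grip force at its end, in the units of the state.
- env.get_state(): the state, without advancing time (a new reading comes with each control period).
- grab_frame(name): name is "scene" or "top"; returns the picture (420x560x3 uint8, blue, green, red); there is no depth.
- calibration(name): a dict with "fov_y" (degrees; the focal length in pixels is half the picture's height over the tangent of half this angle, whatever the lens; pixels are square), "cx", "cy" (the principal point, pixels), "position" and "rotation" of the camera in the world. Camera axes: x right, y down, z forward; pixel columns grow to the right and rows downward; lengths in m; the calibration is good to about 2 mm. A picture is of the moment at which its call begins. calibration takes no time and is no camera call.
- env.finish_job(): hands the job in; it is judged then, once.
The state is a dict: "t": time; "qpos": joint angles; "dq": joint speeds; "joint_torque": joint torques, N m; "position": TCP position; "orientation": TCP orientation; "contact_force": force on the tool from outside, world axes, zero at the start; "torque": the same for the moment, N m; "gripper_width": finger opening in m; "gripper_force": force on a finger pad.
Only numpy, scipy, OpenCV 4.12 (cv2) and the standard library are available. Lean on these libraries where they do the work, as an engineer would, in place of code of your own. Each camera call takes 0.05 s, during which the arm holds its last target. There are 200 camera calls.

TASK

Take the drive off: slide the drive fader, the one with the broad tall cap, right down to its bottom stop. Then draw the short crystal straight up out of the oven and stand it upright, without dropping it, on the cork in the empty bay of the open drawer to cool. Leave the other faders, the two tall crystals and everything else on the desk and in the drawer as they are.

Things in the scene. Friction and masses are not known exactly. Their poses are not given: they have to be found in the camera images.
- desk: Teak desk turret, fixed, 430 wide, 200 deep, 390 high. Origin on the table under the middle of its front face; x points into it (away from the robot), y to its left, z up. A drawer stands open from its front; above that a panel slopes up and away from the robot; a meter bridge overhangs the panel.
- panel_foot (a point): Middle of the lower edge of the sloping panel (desk x=5, z=92 mm). The panel rises towards the desk's +x at 35 degrees from the horizontal, 150 mm long up the slope, 390 wide, between teak cheeks 8 mm proud. Three fader strips, plates 63 wide and 3 thick, lie on it side by side, 66 mm apart, in any order.
- bridge_edge (a point): Middle of the front lower edge of the meter bridge: a fixed box from desk x=85 to 200, z=315 to 390 mm, 430 wide, on two end posts (20 wide, x=135 to 200). It overhangs the faders, so the hand must come in square to the panel (tilted 35 degrees), not straight down.
- drive (a joint): Position of the drive fader on its track, in m: 0 = bottom stop (towards the robot, down the slope), 0.09 = top stop. The track lies square to the desk's front, up the 35 degree slope. It stays where it is left; about 1.5 N moves it.
- drive_grip (a point): Point in the drive fader's cap, on its centre line, 23 mm above its strip square to the slope (axes as the desk's). The drive fader is the one with the broad tall cap: black, 30 mm wide (desk y), 22 along the track, 28 tall; its top is 31 mm above the strip, 8 above this point. Square to the panel = along desk (-sin 35, 0, cos 35).
- fader_a_grip (a point): Middle of the top of one of the two other faders' caps: black, narrow, 12 wide, 22 along the track, 16 tall, top 19 mm above its strip. Leave as it is.
- fader_b_grip (a point): The same for the other narrow fader. Leave as it is.
- oven: Crystal oven, fixed: aluminium block in a grey case, 100 (x) by 204 (y) by 110 mm high. Origin on the table under its middle, z up. Three wells at y=-62, 0, 62 mm, each 26 (x) by 44 (y) and 98 deep (floor z=12). On both x sides of each well a finger slot 34 wide reaches out to x=+-42 and down to z=55: fingers closing along x fit beside a crystal, straight down only.
- crystal: The short crystal unit, to be pulled: upright flat metal can with black foot, 24 (x) by 42 (y) by 86 mm tall, 0.11 to 0.23 kg, loose in one of the wells (1 mm clearance each side), its top 12 mm below the oven's top. Origin at the centre of its underside, z up; its x and y lie along the oven's.
- tall_crystal_a: Tall crystal unit, same look and section but 108 mm tall, so standing 10 mm above the oven's top. Origin as above. Leave in its well.
- tall_crystal_b: The other tall crystal unit, the same. Leave in its well.
- drawer: Shallow teak drawer, half open below the faders, stiff (does not move). Origin on the table under the middle of its front panel's outer face, axes as the desk's. Front panel 12 thick, top z=78 mm, chrome bar pull in front. Five bays side by side, 72 mm apart in y (66 clear), 106 long (x=12 to 118), floor top z=28, walls to z=68.
- cork: Cork pad lining the drawer's empty bay, fixed, 98 (x) by 64 (y) by 3 mm thick, top at z=31 mm; origin at the centre of its underside, axes as the drawer's.
- coil: Brass wavemeter coil on a black former, 46 diameter, 44 tall, standing in a bay. Origin under its centre. Loose; leave.
- puller: Black rubber valve puller, 42 diameter, 54 tall, standing in a bay. Origin under its centre. Loose; leave.
- relay_base: Olive green bakelite relay base, 52 by 52 by 24 tall, in a bay. Origin under its centre. Loose; leave.
- bus_link: Copper bus link, flat bar 86 by 20 by 5, lying in a bay. Origin under its centre. Loose; leave.
- valve: Glass valve standing on the table on the oven's robot side, 46 diameter, 104 tall. Origin under its centre. Loose; leave.
- screwdriver: Screwdriver, 180 long, about 30 high, lying on the table beside the oven. Loose; leave.
- microphone: Gooseneck microphone, loose, standing on the table between desk and oven, in the straight way from one to the other: base 70 diameter, 22 high; thin upright stem; from 200 mm up it bends to its own -x, the head (25 diameter) ending about 80 mm out and 300 mm high. Origin under the base's centre. Leave.

How it is judged:
By the outcome, as a careful person would: the job done as asked, in the order asked, and still so for the second after the job is handed in, with the robot touching nothing.
It also fails if it takes over 61 s, if anything falls off the work surface, if the arm or the gripper's body presses on something with over 40 N, if the wrist force passes 120 N, or if a joint passes its speed limit or range.

## Working session

There is one attempt and no reset: what is moved stays moved. The work goes in short steps, Python scripts to look and compute and a tool call to move; the robot and the scene stay as the last step left them, time stands still between calls to the robot, and variables do not carry over. Pictures are saved under pics/ and viewed, at most 10 in all, crops included, and the job is handed in when it is done.

Besides the shell and the picture viewer there is one more tool, called after "Emit:" as name(argument=value, ...), one argument or row to a line, values as JSON. servo_tool: Moves the arm, as the interface text tells. Shifts and turns lie within -1 to 1; 1 stands for 200 mm of shift or 360 degrees of turn. Its arguments: {"type":"object","properties":{"commands":{"type":"array","items":{"type":"object","properties":{"x":{"type":"number"},"y":{"type":"number"},"z":{"type":"number"},"wx":{"type":"number"},"wy":{"type":"number"},"wz":{"type":"number"},"grip":{"type":"number"}}}},"grip_force":{"type":"number"}},"required":["commands"]}

```bash
mkdir -p pics; ls; python3 - <<'E'
from station import env, grab_frame, calibration
import cv2
for n in("scene","top"):
    cv2.imwrite(f"pics/{n}0.png",grab_frame(n)); print(n,calibration(n))
s=env.get_state();print(s)
E
```

```text
pics
scene {'fov_y': 52.42938358430723, 'cx': 282.59109597716537, 'cy': 205.21938438922444, 'position': array([ 0.58477143, -0.62748319,  1.23360723]), 'rotation': array([[ 0.98616973,  0.14046545, -0.08797005],
       [ 0.16548876, -0.86366215,  0.47613146],
       [-0.00909638, -0.48410449, -0.87496291]])}
top {'fov_y': 53.27573438588733, 'cx': 285.36170887616885, 'cy': 206.52447889177037, 'position': array([ 0.41173078, -0.06159185,  1.20122242]), 'rotation': array([[ 0.01952753, -0.99646507,  0.08170699],
       [-0.99934504, -0.02194339, -0.0287746 ],
       [ 0.03046581, -0.08109158, -0.99624093]])}
{'t': 0.1, 'qpos': array([-8.46035000e+01,  1.48476042e+01,  1.19377258e+00,  7.64161098e+01,
        1.09267636e-03,  8.12556643e+01]), 'dq': array([ 0.05465957, -0.011058  ,  0.09490846,  0.09743929, -0.0282182 ,
       -0.07725291]), 'joint_torque': array([ 4.58954688e-03, -5.56688941e+01,  3.45073593e+01,  1.15810503e-02,
       -1.91637018e-04,  1.02709572e-05]), 'position': array([ 0.1343523 , -0.53328903,  0.40412356]), 'orientation': array([[ 9.69698153e-01,  2.44306124e-01, -9.58183110e-05],
       [ 2.44306057e-01, -9.69697411e-01,  1.21709158e-03],
       [ 2.04428159e-04, -1.20362045e-03, -9.99999255e-01]]), 'contact_force': array([-0.15623553, -0.17702048, -0.32935429]), 'torque': array([ 0.0293894 , -0.00405255, -0.02590498]), 'gripper_force': 0.0, 'gripper_width': 0.08519019802349455}
```

View pics/scene0.png

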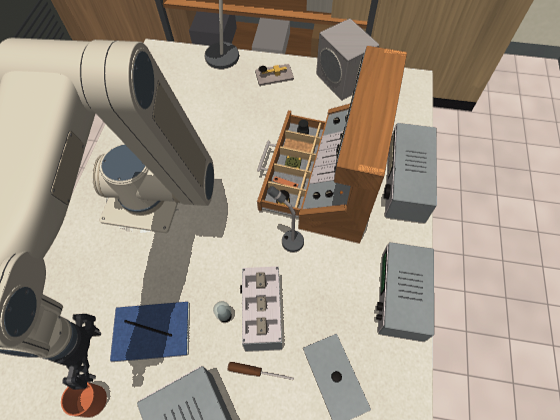

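View pics/top0.png

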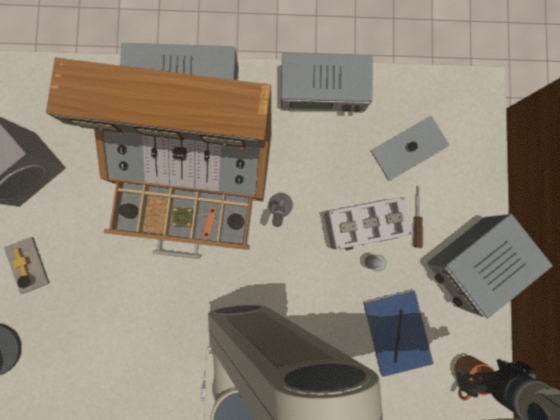

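```bash
python3 - <<'E'
import cv2
t=cv2.imread("pics/top0.png");s=cv2.imread("pics/scene0.png")
R=lambda a,k:cv2.resize(a,None,fx=k,fy=k,interpolation=cv2.INTER_CUBIC)
cv2.imwrite("pics/c1.png",R(t[115:265,95:295],4))
a=R(t[190:260,320:420],4); b=R(s[260:355,235:290],6)
import numpy as np
o=np.zeros((570,740,3),np.uint8);o[:280,:400]=a;o[:570,405:735]=b
cv2.imwrite("pics/c2.png",o)
E
```

```text
(no output)
```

View pics/c1.png

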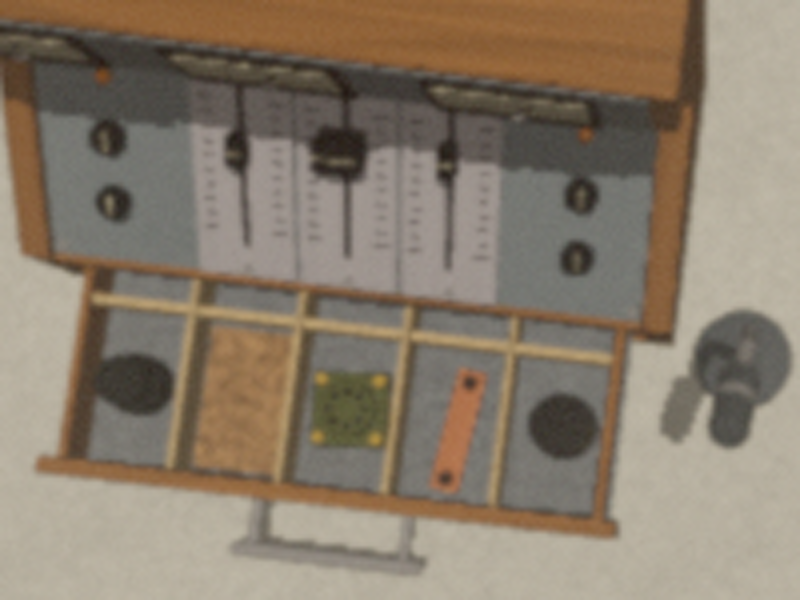

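View pics/c2.png

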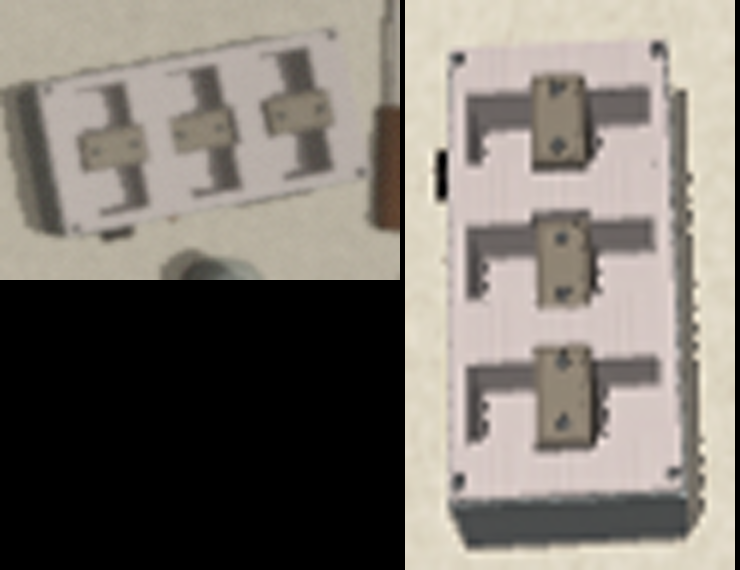

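```bash
cat > h.py <<'E'
import numpy as np
from station import calibration
from scipy.optimize import least_squares
C={n:calibration(n) for n in("scene","top")}
def F(c): return 210/np.tan(np.radians(c["fov_y"]/2))
def ray(n,p):
    c=C[n]; d=np.array([(p[0]-c["cx"])/F(c),(p[1]-c["cy"])/F(c),1]); return c["position"],c["rotation"]@d
def onz(n,p,z):
    o,d=ray(n,p); return o+d*(z-o[2])/d[2]
def proj(n,P):
    c=C[n]; q=c["rotation"].T@(np.asarray(P)-c["position"]); return q[:2]/q[2]*F(c)+[c["cx"],c["cy"]]
def tri(ps,pt):
    A=[];b=[]
    for n,p in(("scene",ps),("top",pt)):
        o,d=ray(n,p); d=d/np.linalg.norm(d); M=np.eye(3)-np.outer(d,d); A.append(M);b.append(M@o)
    return np.linalg.lstsq(np.vstack(A),np.hstack(b),rcond=None)[0]
def fit(n,model,px,x0=(0.5,0,0)):
    def T(q,m): c,s=np.cos(q[2]),np.sin(q[2]); return [q[0]+c*m[0]-s*m[1],q[1]+s*m[0]+c*m[1],m[2]]
    r=least_squares(lambda q:np.concatenate([proj(n,T(q,m))-p for m,p in zip(model,px)]),x0,loss="soft_l1")
    return r.x,np.sqrt(np.mean(r.fun**2))
E
python3 - <<'E'
from h import *
import cv2
s=cv2.imread("pics/scene0.png")
cv2.imwrite("pics/c3.png",cv2.resize(s[95:225,250:355],None,fx=4.5,fy=4.5,interpolation=cv2.INTER_CUBIC))
k=lambda L,ox,oy,f:[np.array([ox+(u+.5)/f-.5,oy+(v+.5)/f-.5]) for u,v in L]
m=[[12,y,68] for y in(108,36,-36,-108)]+[[118,y,68] for y in(108,36,-36,-108)]
p=k([(172,467),(280,480),(388,492),(493,505),(197,300),(303,318),(408,330),(515,345)],95,115,4)
q,e=fit("top",np.array(m)/1e3,p);print("drawer",q,np.degrees(q[2]),e)
cork=[onz("top",x,.031) for x in k([(205,325),(292,335),(275,475),(192,465)],95,115,4)];print("cork",np.mean(cork,0))
# oven: top face corners z=.11; robot side is image bottom
m=np.array([[50,102,110],[50,-102,110],[-50,-102,110],[-50,102,110]])/1e3
pt=k([(40,80),(336,28),(366,180),(68,235)],320,190,4)
q,e=fit("top",m,pt,(.5,-.4,0));print("oven top",q,np.degrees(q[2]),e)
# scene: y+ is up, x+ is right
ps=k([(665-405,42),(688-405,492),(448-405,500),(448-405,50)],235,260,6)
q,e=fit("scene",m,ps,(.5,-.4,0));print("oven scene",q,np.degrees(q[2]),e)
ct=k([(113,147),(206,130),(300,113)],320,190,4); cs=k([(558-405,122),(565-405,262),(565-405,397)],235,260,6)
for a,b in zip(cs,ct): print("crystal",tri(a,b))
E
```

```text
drawer [ 0.40880984  0.19330212 -0.10215287] -5.852928156771706 0.660592164655874
cork [0.47735313 0.26630194 0.031     ]
oven top [ 0.4648005  -0.31715388  0.19658385] 11.263424722867097 0.630181414471859
oven scene [ 0.46368991 -0.32035023  0.21277184] 12.190928623358255 0.3321399752509561
crystal [ 0.4512645  -0.25773053  0.11287244]
crystal [ 0.46501177 -0.31973146  0.10748217]
crystal [ 0.47704714 -0.3798923   0.11500337]
```

View pics/c3.png

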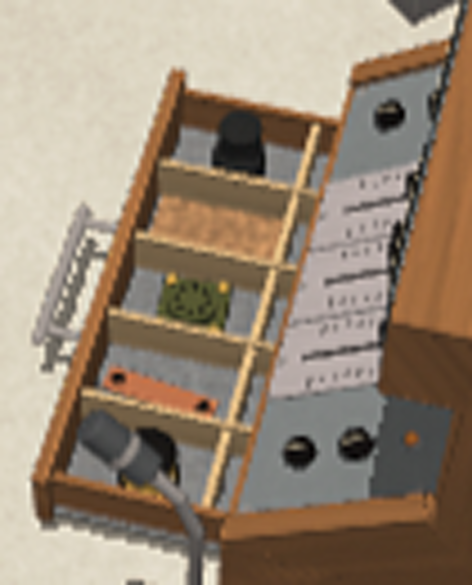

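```bash
python3 - <<'E'
from h import *
import cv2
poses={"top":(.4648,-.3172,.1966),"scene":(.4637,-.3204,.2128)}
out=[]
for n,f,(x0,y0,x1,y1) in(("top",7,(325,190,415,255)),("scene",7,(238,262,288,350))):
    im=cv2.imread(f"pics/{n}0.png");big=cv2.resize(im[y0:y1,x0:x1],None,fx=f,fy=f,interpolation=cv2.INTER_CUBIC)
    q=np.array(poses[n]);c,s=np.cos(q[2]),np.sin(q[2])
    hsv=cv2.cvtColor(im,cv2.COLOR_BGR2HSV)
    for w in(62,0,-62):
        for z,col in((98,(0,0,255)),(120,(255,0,0))):
            P=[proj(n,[q[0]+c*a-s*(w+b),q[1]+s*a+c*(w+b),z/1e3]) for a,b in np.array([(12,21),(12,-21),(-12,-21),(-12,21)])/1]if 0 else [proj(n,[q[0]+(c*a-s*(w+b))/1e3,q[1]+(s*a+c*(w+b))/1e3,z/1e3]) for a,b in((12,21),(12,-21),(-12,-21),(-12,21))]
            P=np.array([((p-[x0,y0])+.5)*f-.5 for p in P]).round().astype(int)
            cv2.polylines(big,[P],True,col,1)
    out.append(big)
H=max(o.shape[0] for o in out)
# size keep within 800x600: scale second
a,b=out; b=cv2.resize(b,(int(b.shape[1]*.45/1),int(b.shape[0]*.45))) if 0 else b
cv2.imwrite("pics/ov_top.png",a);cv2.imwrite("pics/ov_sc.png",cv2.resize(b,None,fx=.95,fy=.95))
E
```

```text
(no output)
```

View pics/ov_sc.png

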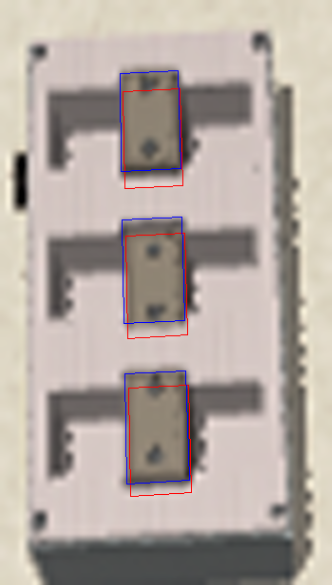

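```bash
cat >> h.py <<'E'
k=lambda L,ox,oy,f:[np.array([ox+(u+.5)/f-.5,oy+(v+.5)/f-.5]) for u,v in L]
yaw=np.radians(-5.85); O=np.array([.4088,.1933,0])
Rd=np.array([[np.cos(yaw),-np.sin(yaw),0],[np.sin(yaw),np.cos(yaw),0],[0,0,1]])
E
python3 - <<'E'
from h import *
D=lambda P:(Rd.T@(P-O)*1e3).round(1)
for u in((50,263),(348,296),(640,325)): print("foot z92",D(onz("top",k([u],95,115,4)[0],.092)))
for u in((198,267),(297,279),(400,291),(497,303)): print("strip low",D(onz("top",k([u],95,115,4)[0],.095)))
for a,b in(((297,279),(303,250)),((400,291),(288,320))): print("tri",D(tri(k([b],250,95,4.5)[0],k([a],95,115,4)[0])))
# cap top centre / slot points: intersect ray with plane x-desk: need foot x
for x0 in(120,125,130,135,140):
    n=np.array([-np.sin(np.radians(35)),0,np.cos(np.radians(35))]); r=[]
    for u,h in(((335,155),31),((237,150),19),((447,160),19),((348,255),3),((246,243),3),((449,268),3)):
        o,d=ray("top",k([u],95,115,4)[0]); o=Rd.T@(o-O);d=Rd.T@d
        f=np.array([x0+5,0,92])/1e3+n*h/1e3
        P=o+d*(n@(f-o))/(n@d); s=(P-f)@np.array([np.cos(np.radians(35)),0,np.sin(np.radians(35))])
        r.append((round(s*1e3),round(P[1]*1e3)))
    print(x0,r)
print("mic base",onz("top",k([(743,358)],95,115,4)[0],.022),"head",onz("top",k([(733,430)],95,115,4)[0],.30))
E
```

```text
foot z92 [133.1 199.4  92. ]
foot z92 [135.8   2.7  92. ]
foot z92 [ 140.7 -191.3   92. ]
strip low [142.3 102.1  95. ]
strip low [142.6  36.7  95. ]
strip low [143.1 -31.4  95. ]
strip low [143.2 -95.8  95. ]
tri [139.1  34.4  97.8]
tri [141.3 -33.6 104. ]
120 [(126, 0), (116, 64), (127, -66), (44, 0), (44, 66), (44, -66)]
125 [(121, 1), (111, 65), (122, -65), (39, 1), (38, 67), (38, -65)]
130 [(116, 2), (105, 66), (116, -65), (33, 2), (33, 68), (33, -64)]
135 [(110, 2), (100, 67), (111, -64), (27, 2), (27, 69), (27, -64)]
140 [(105, 3), (94, 68), (105, -64), (22, 3), (21, 70), (22, -63)]
mic base [ 0.51494019 -0.08141537  0.022     ] head [ 0.45159712 -0.07215783  0.3       ]
```

```bash
cat >> h.py <<'E'
from station import env
from scipy.spatial.transform import Rotation as Ro
def cols(y,z): y=np.array(y,float);z=np.array(z,float);y/=np.linalg.norm(y);z/=np.linalg.norm(z);return np.column_stack([np.cross(y,z),y,z])
Rtilt=cols(-Rd[:,1],Rd@[np.sin(np.radians(35)),0,-np.cos(np.radians(35))])
def rel(p,R,p0=None,R0=None):
    s=env.get_state()
    p0=s["position"] if p0 is None else np.array(p0); R0=s["orientation"] if R0 is None else R0
    v=R0.T@(np.array(p)-p0)/.2; w=Ro.from_matrix(R0.T@R).as_rotvec()/(2*np.pi)
    print("shift",v.round(3),"rot",w.round(4))
oy=np.radians(12.0); Rov=cols([np.cos(oy),np.sin(oy),0],[0,0,-1])
E
python3 - <<'E'
from h import *
s=env.get_state();R0=s["orientation"]
rel((.134,-.533,.56),R0)
rel((.42,-.25,.56),R0); rel((.42,-.25,.56),Rtilt)
rel((.42,.19,.52),Rtilt,(.42,-.25,.56),Rtilt)
rel((.4634,.1892,.405),Rtilt,(.42,.19,.52),Rtilt)
E
```

```text
shift [-0.001 -0.003 -0.779] rot [0. 0. 0.]
shift [ 1.731 -1.026 -0.778] rot [0. 0. 0.]
shift [ 1.731 -1.026 -0.778] rot [-0.0171  0.0962  0.0537]
shift [-0.298 -2.189  0.035] rot [0. 0. 0.]
shift [-0.153 -0.018  0.595] rot [0. 0. 0.]
```

Emit:
servo_tool(
  commands=[
    {"z": -0.4},
    {"x": 0.3, "y": -0.2, "z": -0.6},
    {"x": 0.5, "y": -0.3, "z": -0.78},
    {"x": 0.7, "y": -0.4, "z": -0.78},
    {"x": 0.9, "y": -0.5, "z": -0.78},
    {"x": 0.9, "y": -0.5, "z": -0.78},
    {"x": 0.9, "y": -0.5, "z": -0.78},
    {"x": 0.9, "y": -0.5, "z": -0.78},
  ],
)

```text
schema error: expected keys x, y, z, wx, wy, wz, grip
```

Emit:
servo_tool(
  commands=[
    {"x": 0.4, "y": -0.25},
    {"x": 0.83, "y": -0.52},
    {"x": 0.83, "y": -0.52, "wx": -0.0171, "wy": 0.0962, "wz": 0.0537, "grip": 65},
    {"x": 0.83, "y": -0.52, "wx": -0.0171, "wy": 0.0962, "wz": 0.0537},
    {"x": 0.83, "y": -0.52, "wx": -0.0171, "wy": 0.0962, "wz": 0.0537},
    {"x": 0.83, "y": -0.52, "wx": -0.0171, "wy": 0.0962, "wz": 0.0537},
    {"x": 0.83, "y": -0.52, "wx": -0.0171, "wy": 0.0962, "wz": 0.0537},
    {"x": 0.83, "y": -0.52, "wx": -0.0171, "wy": 0.0962, "wz": 0.0537},
    {"x": 0.83, "y": -0.52, "wx": -0.0171, "wy": 0.0962, "wz": 0.0537},
    {"x": 0.83, "y": -0.52, "wx": -0.0171, "wy": 0.0962, "wz": 0.0537},
    {"x": 0.83, "y": -0.52, "wx": -0.0171, "wy": 0.0962, "wz": 0.0537},
  ],
)

```text
schema error: expected keys x, y, z, wx, wy, wz, grip
```

All keys are needed in every row.

Emit:
servo_tool(
  commands=[
    {"x": 0, "y": 0, "z": -0.4, "wx": 0, "wy": 0, "wz": 0, "grip": 65},
    {"x": 0.3, "y": -0.2, "z": -0.6, "wx": 0, "wy": 0, "wz": 0, "grip": 65},
    {"x": 0.5, "y": -0.3, "z": -0.78, "wx": 0, "wy": 0, "wz": 0, "grip": 65},
    {"x": 0.9, "y": -0.5, "z": -0.78, "wx": 0, "wy": 0, "wz": 0, "grip": 65},
    {"x": 0.9, "y": -0.5, "z": -0.78, "wx": 0, "wy": 0, "wz": 0, "grip": 65},
    {"x": 0.9, "y": -0.5, "z": -0.78, "wx": 0, "wy": 0, "wz": 0, "grip": 65},
    {"x": 0.9, "y": -0.5, "z": -0.78, "wx": 0, "wy": 0, "wz": 0, "grip": 65},
    {"x": 0.9, "y": -0.5, "z": -0.78, "wx": 0, "wy": 0, "wz": 0, "grip": 65},
    {"x": 0.9, "y": -0.5, "z": -0.78, "wx": 0, "wy": 0, "wz": 0, "grip": 65},
  ],
)

```text
t: 0.85
position: [0.2855, -0.3913, 0.5612]
orientation: [[0.969, 0.247, 0.0], [0.247, -0.969, -0.001], [0.0, 0.001, -1.0]]
contact_force: [-0.8, -0.8, 0.1]
gripper_width: 0.0649
gripper_force: 0.0
```

Emit:
servo_tool(
  commands=[
    {"x": 0.83, "y": -0.52, "z": 0, "wx": -0.0171, "wy": 0.0962, "wz": 0.0537, "grip": 65},
    {"x": 0.83, "y": -0.52, "z": 0, "wx": -0.0171, "wy": 0.0962, "wz": 0.0537, "grip": 65},
    {"x": 0.83, "y": -0.52, "z": 0, "wx": -0.0171, "wy": 0.0962, "wz": 0.0537, "grip": 65},
    {"x": 0.83, "y": -0.52, "z": 0, "wx": -0.0171, "wy": 0.0962, "wz": 0.0537, "grip": 65},
    {"x": 0.83, "y": -0.52, "z": 0, "wx": -0.0171, "wy": 0.0962, "wz": 0.0537, "grip": 65},
    {"x": 0.83, "y": -0.52, "z": 0, "wx": -0.0171, "wy": 0.0962, "wz": 0.0537, "grip": 65},
    {"x": 0.83, "y": -0.52, "z": 0, "wx": -0.0171, "wy": 0.0962, "wz": 0.0537, "grip": 65},
    {"x": 0.83, "y": -0.52, "z": 0, "wx": -0.0171, "wy": 0.0962, "wz": 0.0537, "grip": 65},
  ],
)

```text
t: 1.52
position: [0.4193, -0.2514, 0.56]
orientation: [[0.817, -0.102, 0.568], [-0.082, -0.995, -0.059], [0.571, 0.002, -0.821]]
contact_force: [-0.9, 0.0, 0.7]
gripper_width: 0.0649
gripper_force: 0.0
```

```bash
python3 - <<'E'
from h import *
print(env.get_state()["position"],env.get_state()["t"]); rel((.42,.19,.52),Rtilt)
E
```

```text
[ 0.41927265 -0.25144058  0.55998414] 1.5167
shift [-0.293 -2.196  0.035] rot [0.0002 0.0005 0.0002]
```

Emit:
servo_tool(
  commands=[
    {"x": -0.06, "y": -0.4, "z": 0, "wx": 0, "wy": 0, "wz": 0, "grip": 65},
    {"x": -0.14, "y": -1, "z": 0.01, "wx": 0, "wy": 0, "wz": 0, "grip": 65},
    {"x": -0.14, "y": -1, "z": 0.01, "wx": 0, "wy": 0, "wz": 0, "grip": 65},
    {"x": -0.14, "y": -1, "z": 0.01, "wx": 0, "wy": 0, "wz": 0, "grip": 65},
    {"x": -0.14, "y": -1, "z": 0.01, "wx": 0, "wy": 0, "wz": 0, "grip": 65},
    {"x": -0.14, "y": -1, "z": 0.01, "wx": 0, "wy": 0, "wz": 0, "grip": 65},
  ],
)

```text
t: 2.02
position: [0.4179, -0.0463, 0.5424]
orientation: [[0.817, -0.097, 0.568], [-0.078, -0.995, -0.057], [0.571, 0.002, -0.821]]
contact_force: [-0.4, -0.3, 0.6]
gripper_width: 0.065
gripper_force: 0.0
```

Emit:
servo_tool(
  commands=[
    {"x": -0.15, "y": -1, "z": 0.02, "wx": 0, "wy": 0, "wz": 0, "grip": 65},
    {"x": -0.15, "y": -1, "z": 0.02, "wx": 0, "wy": 0, "wz": 0, "grip": 65},
    {"x": -0.15, "y": -1, "z": 0.02, "wx": 0, "wy": 0, "wz": 0, "grip": 65},
    {"x": -0.15, "y": -1, "z": 0.02, "wx": 0, "wy": 0, "wz": 0, "grip": 65},
    {"x": -0.15, "y": -1, "z": 0.02, "wx": 0, "wy": 0, "wz": 0, "grip": 65},
    {"x": -0.15, "y": -1, "z": 0.02, "wx": 0, "wy": 0, "wz": 0, "grip": 65},
    {"x": -0.15, "y": -1, "z": 0.02, "wx": 0, "wy": 0, "wz": 0, "grip": 65},
  ],
)

```text
t: 2.6
position: [0.4129, 0.0615, 0.5225]
orientation: [[0.819, -0.053, 0.572], [-0.042, -0.999, -0.033], [0.572, 0.003, -0.82]]
contact_force: [-0.3, -0.6, -0.5]
gripper_width: 0.0653
gripper_force: 0.0
```

```bash
python3 - <<'E'
from h import *
print(env.get_state()["position"],env.get_state()["qpos"]); rel((.4634,.1892,.405),Rtilt); rel((.5318,.1822,.307),Rtilt)
E
```

```text
[0.41291516 0.06146744 0.52249302] [-3.04869821e+00 -1.16978494e+01 -1.51730834e+01  5.16037903e+01
 -1.22233545e-01  1.79879891e+02]
shift [-0.156 -0.653  0.605] rot [-0.0041  0.0002  0.0067]
shift [-0.155 -0.637  1.204] rot [-0.0041  0.0002  0.0067]
```

Emit:
servo_tool(
  commands=[
    {"x": 0, "y": 0, "z": 0, "wx": 0, "wy": 0, "wz": -0.3, "grip": 65},
    {"x": 0, "y": 0, "z": 0, "wx": 0, "wy": 0, "wz": -0.3, "grip": 65},
    {"x": 0, "y": 0, "z": 0, "wx": 0, "wy": 0, "wz": -0.3, "grip": 65},
    {"x": 0, "y": -0.64, "z": 0, "wx": 0, "wy": 0, "wz": -0.3, "grip": 65},
    {"x": 0, "y": -0.64, "z": 0, "wx": 0, "wy": 0, "wz": -0.3, "grip": 65},
    {"x": 0, "y": -0.64, "z": 0, "wx": 0, "wy": 0, "wz": -0.3, "grip": 65},
    {"x": 0, "y": -0.64, "z": 0, "wx": 0, "wy": 0, "wz": -0.3, "grip": 65},
    {"x": 0, "y": -0.64, "z": 0, "wx": 0, "wy": 0, "wz": -0.3, "grip": 65},
    {"x": 0, "y": -0.64, "z": 0, "wx": 0, "wy": 0, "wz": -0.3, "grip": 65},
    {"x": 0, "y": -0.64, "z": 0, "wx": 0, "wy": 0, "wz": -0.3, "grip": 65},
    {"x": 0, "y": -0.64, "z": 0, "wx": 0, "wy": 0, "wz": -0.3, "grip": 65},
    {"x": 0, "y": -0.64, "z": 0, "wx": 0, "wy": 0, "wz": -0.3, "grip": 65},
    {"x": 0, "y": -0.64, "z": 0, "wx": 0, "wy": 0, "wz": -0.3, "grip": 65},
    {"x": 0, "y": -0.64, "z": 0, "wx": 0, "wy": 0, "wz": -0.3, "grip": 65},
    {"x": 0, "y": -0.64, "z": 0, "wx": 0, "wy": 0, "wz": -0.3, "grip": 65},
    {"x": 0, "y": -0.64, "z": 0, "wx": 0, "wy": 0, "wz": -0.3, "grip": 65},
  ],
)

```text
t: 3.93
position: [0.4197, 0.1892, 0.5226]
orientation: [[-0.207, 0.793, 0.572], [0.961, 0.274, -0.033], [-0.183, 0.543, -0.819]]
contact_force: [0.0, -0.4, -0.2]
gripper_width: 0.0647
gripper_force: 0.0
```

```bash
sed -i 's/^Rtilt=cols(-Rd/Rtilt=cols(Rd/' h.py; python3 - <<'E'
from h import *
print(env.get_state()["position"],env.get_state()["qpos"]); rel((.42,.19,.52),Rtilt);rel((.4634,.1892,.405),Rtilt); 
E
```

```text
[0.41969861 0.18923167 0.5225785 ] [ 16.81859291  -6.34489866 -10.81445955  52.21995687 -11.36307897
  88.08185836]
shift [ 0.006 -0.005  0.011] rot [ 0.0035 -0.0026 -0.1925]
shift [ 0.062 -0.146  0.607] rot [ 0.0035 -0.0026 -0.1925]
```

Emit:
servo_tool(
  commands=[
    {"x": 0, "y": 0, "z": 0, "wx": 0.0035, "wy": -0.0026, "wz": -0.1925, "grip": 65},
    {"x": 0, "y": 0, "z": 0, "wx": 0.0035, "wy": -0.0026, "wz": -0.1925, "grip": 65},
    {"x": 0, "y": 0, "z": 0, "wx": 0.0035, "wy": -0.0026, "wz": -0.1925, "grip": 65},
    {"x": 0, "y": 0, "z": 0, "wx": 0.0035, "wy": -0.0026, "wz": -0.1925, "grip": 65},
    {"x": 0, "y": 0, "z": 0, "wx": 0.0035, "wy": -0.0026, "wz": -0.1925, "grip": 65},
    {"x": 0.03, "y": -0.07, "z": 0.3, "wx": 0.0035, "wy": -0.0026, "wz": -0.1925, "grip": 65},
    {"x": 0.062, "y": -0.146, "z": 0.607, "wx": 0.0035, "wy": -0.0026, "wz": -0.1925, "grip": 65},
    {"x": 0.062, "y": -0.146, "z": 0.607, "wx": 0.0035, "wy": -0.0026, "wz": -0.1925, "grip": 65},
    {"x": 0.062, "y": -0.146, "z": 0.607, "wx": 0.0035, "wy": -0.0026, "wz": -0.1925, "grip": 65},
    {"x": 0.062, "y": -0.146, "z": 0.607, "wx": 0.0035, "wy": -0.0026, "wz": -0.1925, "grip": 65},
    {"x": 0.062, "y": -0.146, "z": 0.607, "wx": 0.0035, "wy": -0.0026, "wz": -0.1925, "grip": 65},
    {"x": 0.062, "y": -0.146, "z": 0.607, "wx": 0.0035, "wy": -0.0026, "wz": -0.1925, "grip": 65},
  ],
)

```text
t: 4.93
position: [0.4633, 0.1901, 0.4051]
orientation: [[-0.814, 0.11, 0.571], [0.094, 0.994, -0.058], [-0.574, 0.007, -0.819]]
contact_force: [-0.2, 0.1, -0.8]
gripper_width: 0.0648
gripper_force: 0.0
```

```bash
python3 - <<'E'
from h import *
from station import grab_frame
import cv2
print(env.get_state()["position"],env.get_state()["qpos"]); rel((.4634,.1892,.405),Rtilt);rel((.5318,.1822,.307),Rtilt)
for n,(x0,y0,x1,y1) in dict(top=(80,50,300,270),scene=(210,50,410,250)).items():
    im=grab_frame(n); cv2.imwrite(f"pics/{n}1.png",im)
    a=cv2.resize(im[y0:y1,x0:x1],(395,395)); b=a if n=="top" else np.hstack([b,a])
cv2.imwrite("pics/p1.png",b)
E
```

```text
[0.4633253  0.19006112 0.40508562] [ 15.62711202  -0.36224323 -22.46507042  34.77726224 -12.07402716
  18.44155323]
shift [-0.    -0.004  0.001] rot [ 0.0002  0.     -0.0016]
shift [-0.001 -0.005  0.599] rot [ 0.0002  0.     -0.0016]
```

View pics/p1.png

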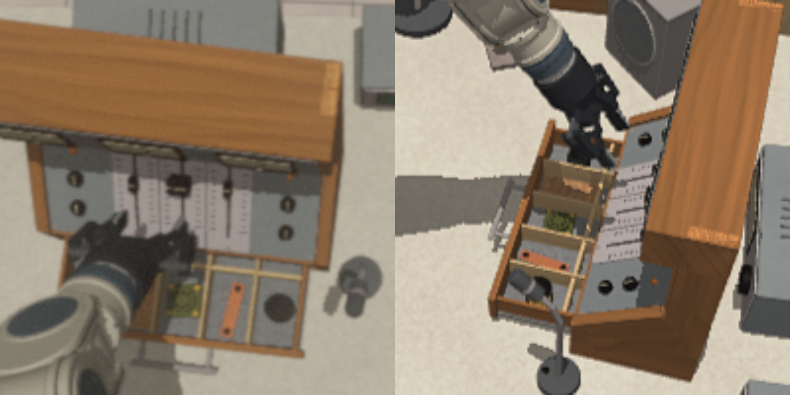

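Emit:
servo_tool(
  commands=[
    {"x": 0, "y": -0.004, "z": 0.15, "wx": 0, "wy": 0, "wz": -0.0016, "grip": 65},
    {"x": 0, "y": -0.004, "z": 0.3, "wx": 0, "wy": 0, "wz": -0.0016, "grip": 65},
    {"x": 0, "y": -0.004, "z": 0.4, "wx": 0, "wy": 0, "wz": -0.0016, "grip": 65},
    {"x": 0, "y": -0.004, "z": 0.4, "wx": 0, "wy": 0, "wz": -0.0016, "grip": 65},
    {"x": 0, "y": -0.004, "z": 0.4, "wx": 0, "wy": 0, "wz": -0.0016, "grip": 65},
  ],
)

```text
t: 5.45
position: [0.5085, 0.1852, 0.3391]
orientation: [[-0.816, 0.098, 0.57], [0.079, 0.995, -0.057], [-0.573, -0.001, -0.82]]
contact_force: [-0.7, 0.3, 0.1]
gripper_width: 0.065
gripper_force: 0.0
```

```bash
python3 - <<'E'
from h import *
from station import grab_frame
import cv2
s=env.get_state();p,R=s["position"],s["orientation"]
print(p); rel((.5318,.1822,.307),Rtilt)
im=grab_frame("top"); x0,y0=125,115;f=6
a=cv2.resize(im[y0:y0+80,x0:x0+110],None,fx=f,fy=f,interpolation=cv2.INTER_CUBIC)
for d,c in((.168,(0,0,255)),(.155+.04,(0,255,0))):
  for w in(-.0325,0,.0325):
    q=proj("top",p+R@[0,w,d]); u=((q-[x0,y0]+.5)*f).astype(int); cv2.circle(a,tuple(int(t) for t in u),3,c,-1)
cv2.imwrite("pics/p2.png",a)
E
```

```text
[0.50845945 0.18522352 0.33909568]
shift [-0.005 -0.003  0.199] rot [ 0.0002 -0.0002  0.0007]
```

View pics/p2.png

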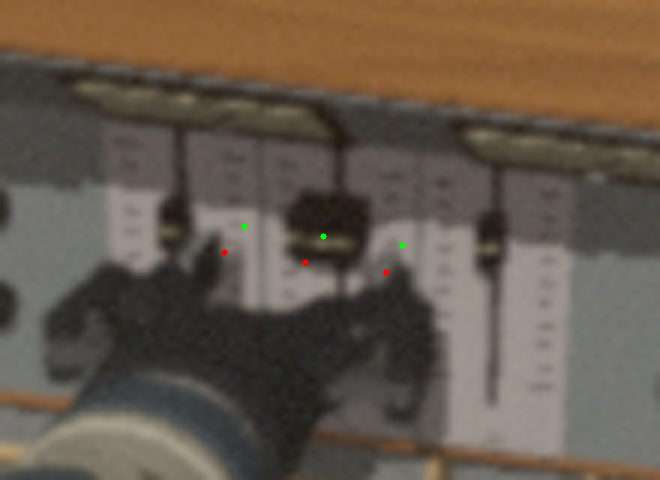

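Emit:
servo_tool(
  commands=[
    {"x": 0, "y": 0, "z": 0.08, "wx": 0, "wy": 0, "wz": 0, "grip": 65},
    {"x": 0, "y": 0, "z": 0.15, "wx": 0, "wy": 0, "wz": 0, "grip": 65},
    {"x": 0, "y": 0, "z": 0.195, "wx": 0, "wy": 0, "wz": 0, "grip": 65},
    {"x": 0, "y": 0, "z": 0.195, "wx": 0, "wy": 0, "wz": 0, "grip": 65},
    {"x": 0, "y": 0, "z": 0.195, "wx": 0, "wy": 0, "wz": 0, "grip": 65},
  ],
  grip_force=30,
)

```text
t: 5.92
position: [0.5304, 0.1834, 0.3082]
orientation: [[-0.815, 0.096, 0.571], [0.078, 0.995, -0.056], [-0.574, -0.002, -0.819]]
contact_force: [-0.6, 0.3, -0.2]
gripper_width: 0.065
gripper_force: 0.0
```

Emit:
servo_tool(
  commands=[
    {"x": 0, "y": 0, "z": 0, "wx": 0, "wy": 0, "wz": 0, "grip": 40},
    {"x": 0, "y": 0, "z": 0, "wx": 0, "wy": 0, "wz": 0, "grip": 20},
    {"x": 0, "y": 0, "z": 0, "wx": 0, "wy": 0, "wz": 0, "grip": 20},
    {"x": 0, "y": 0, "z": 0, "wx": 0, "wy": 0, "wz": 0, "grip": 20},
    {"x": 0, "y": 0, "z": 0, "wx": 0, "wy": 0, "wz": 0, "grip": 20},
  ],
  grip_force=30,
)

```text
t: 6.33
position: [0.5304, 0.1834, 0.3083]
orientation: [[-0.815, 0.096, 0.572], [0.077, 0.995, -0.056], [-0.575, -0.002, -0.818]]
contact_force: [-4.8, -0.5, 5.7]
gripper_width: 0.0294
gripper_force: 32.5
```

Emit:
servo_tool(
  commands=[
    {"x": 0.06, "y": 0, "z": 0, "wx": 0, "wy": 0, "wz": 0, "grip": 20},
    {"x": 0.12, "y": 0, "z": 0, "wx": 0, "wy": 0, "wz": 0, "grip": 20},
    {"x": 0.18, "y": 0, "z": 0, "wx": 0, "wy": 0, "wz": 0, "grip": 20},
    {"x": 0.24, "y": 0, "z": 0, "wx": 0, "wy": 0, "wz": 0, "grip": 20},
    {"x": 0.3, "y": 0, "z": 0, "wx": 0, "wy": 0, "wz": 0, "grip": 20},
    {"x": 0.35, "y": 0, "z": 0, "wx": 0, "wy": 0, "wz": 0, "grip": 20},
    {"x": 0.35, "y": 0, "z": 0, "wx": 0, "wy": 0, "wz": 0, "grip": 20},
  ],
)

```text
t: 6.92
position: [0.4727, 0.1889, 0.2678]
orientation: [[-0.814, 0.095, 0.573], [0.077, 0.995, -0.056], [-0.575, -0.002, -0.818]]
contact_force: [-4.2, -0.3, 4.4]
gripper_width: 0.0295
gripper_force: 32.2
```

Emit:
servo_tool(
  commands=[
    {"x": 0.015, "y": 0, "z": 0, "wx": 0, "wy": 0, "wz": 0, "grip": 20},
    {"x": 0.03, "y": 0, "z": 0, "wx": 0, "wy": 0, "wz": 0, "grip": 20},
    {"x": 0.03, "y": 0, "z": 0, "wx": 0, "wy": 0, "wz": 0, "grip": 20},
  ],
)

```text
t: 7.17
position: [0.4711, 0.1892, 0.267]
orientation: [[-0.809, 0.098, 0.579], [0.079, 0.995, -0.057], [-0.582, -0.001, -0.813]]
contact_force: [10.1, -4.4, 7.0]
gripper_width: 0.0293
gripper_force: 31.5
```

Emit:
servo_tool(
  commands=[
    {"x": 0.015, "y": 0, "z": 0, "wx": 0, "wy": 0, "wz": 0, "grip": 20},
    {"x": 0.03, "y": 0, "z": 0, "wx": 0, "wy": 0, "wz": 0, "grip": 20},
    {"x": 0.03, "y": 0, "z": 0, "wx": 0, "wy": 0, "wz": 0, "grip": 20},
  ],
)

```text
t: 7.42
position: [0.4694, 0.1895, 0.2663]
orientation: [[-0.804, 0.1, 0.587], [0.081, 0.995, -0.059], [-0.589, 0.001, -0.808]]
contact_force: [28.9, -7.7, 8.6]
gripper_width: 0.0292
gripper_force: 31.3
```

Emit:
servo_tool(
  commands=[
    {"x": -0.02, "y": 0, "z": 0, "wx": 0, "wy": 0, "wz": 0, "grip": 20},
    {"x": -0.035, "y": 0, "z": 0, "wx": 0, "wy": 0, "wz": 0, "grip": 20},
    {"x": -0.035, "y": 0, "z": 0, "wx": 0, "wy": 0, "wz": 0, "grip": 20},
  ],
)

```text
t: 7.67
position: [0.4716, 0.189, 0.2673]
orientation: [[-0.811, 0.097, 0.577], [0.079, 0.995, -0.057], [-0.58, -0.0, -0.815]]
contact_force: [5.7, -2.6, 9.1]
gripper_width: 0.0292
gripper_force: 33.1
```

Emit:
servo_tool(
  commands=[
    {"x": 0, "y": 0, "z": 0, "wx": 0, "wy": 0, "wz": 0, "grip": 60},
    {"x": 0, "y": 0, "z": 0, "wx": 0, "wy": 0, "wz": 0, "grip": 60},
    {"x": 0, "y": 0, "z": 0, "wx": 0, "wy": 0, "wz": 0, "grip": 60},
    {"x": 0, "y": 0, "z": 0, "wx": 0, "wy": 0, "wz": 0, "grip": 60},
    {"x": 0, "y": 0, "z": -0.15, "wx": 0, "wy": 0, "wz": 0, "grip": 60},
    {"x": 0, "y": 0, "z": -0.3, "wx": 0, "wy": 0, "wz": 0, "grip": 60},
    {"x": 0, "y": 0, "z": -0.45, "wx": 0, "wy": 0, "wz": 0, "grip": 60},
    {"x": 0, "y": 0, "z": -0.6, "wx": 0, "wy": 0, "wz": 0, "grip": 60},
    {"x": 0, "y": 0, "z": -0.75, "wx": 0, "wy": 0, "wz": 0, "grip": 60},
    {"x": 0, "y": 0, "z": -0.9, "wx": 0, "wy": 0, "wz": 0, "grip": 60},
    {"x": 0, "y": 0, "z": -0.9, "wx": 0, "wy": 0, "wz": 0, "grip": 60},
    {"x": 0, "y": 0, "z": -0.9, "wx": 0, "wy": 0, "wz": 0, "grip": 60},
  ],
)

```text
t: 8.67
position: [0.3661, 0.1994, 0.4131]
orientation: [[-0.814, 0.094, 0.573], [0.077, 0.996, -0.055], [-0.576, -0.001, -0.817]]
contact_force: [-0.1, -0.4, -1.3]
gripper_width: 0.0601
gripper_force: 0.0
```

```bash
python3 - <<'E'
from h import *
from station import grab_frame
import cv2
s=env.get_state();p,R=s["position"],s["orientation"];print(p,s["qpos"])
im=grab_frame("top"); cv2.imwrite("pics/top2.png",im); im2=grab_frame("scene")
a=cv2.resize(im[115:205,115:235],None,fx=4,fy=4,interpolation=cv2.INTER_CUBIC)
b=cv2.resize(im2[100:190,310:370],None,fx=4,fy=4,interpolation=cv2.INTER_CUBIC)
cv2.imwrite("pics/p3.png",np.hstack([a,b]))
for q in((.40,.19,.56),(.40,-.15,.56),(.464,-.319,.45)): rel(q,Rov)
E
```

```text
[0.36606597 0.19944963 0.41313552] [ 21.41814953  -8.67395598 -28.46047845  38.06076922 -15.1010058
  22.45411003]
shift [-0.567 -0.032 -0.513] rot [0.061  0.0839 0.1949]
shift [-0.697 -1.724 -0.417] rot [0.061  0.0839 0.1949]
shift [-0.708 -2.533  0.265] rot [0.061  0.0839 0.1949]
```

View pics/p3.png

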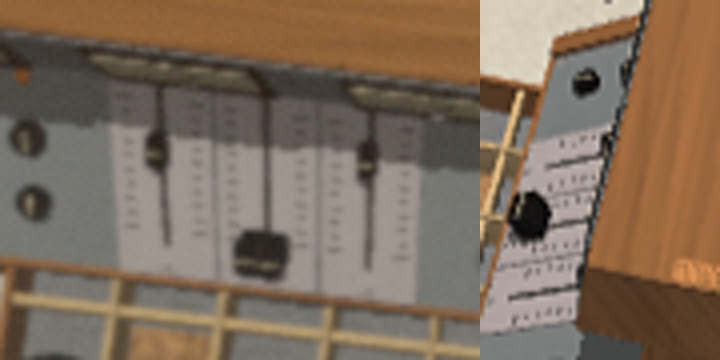

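Emit:
servo_tool(
  commands=[
    {"x": -0.283, "y": -0.016, "z": -0.256, "wx": 0, "wy": 0, "wz": 0, "grip": 60},
    {"x": -0.567, "y": -0.032, "z": -0.513, "wx": 0, "wy": 0, "wz": 0, "grip": 60},
    {"x": -0.567, "y": -0.032, "z": -0.513, "wx": 0.061, "wy": 0.0839, "wz": 0.1949, "grip": 42},
    {"x": -0.6, "y": -0.45, "z": -0.49, "wx": 0.061, "wy": 0.0839, "wz": 0.1949, "grip": 42},
    {"x": -0.64, "y": -0.95, "z": -0.46, "wx": 0.061, "wy": 0.0839, "wz": 0.1949, "grip": 42},
    {"x": -0.64, "y": -0.95, "z": -0.46, "wx": 0.061, "wy": 0.0839, "wz": 0.1949, "grip": 42},
    {"x": -0.64, "y": -0.95, "z": -0.46, "wx": 0.061, "wy": 0.0839, "wz": 0.1949, "grip": 42},
    {"x": -0.64, "y": -0.95, "z": -0.46, "wx": 0.061, "wy": 0.0839, "wz": 0.1949, "grip": 42},
    {"x": -0.64, "y": -0.95, "z": -0.46, "wx": 0.061, "wy": 0.0839, "wz": 0.1949, "grip": 42},
    {"x": -0.64, "y": -0.95, "z": -0.46, "wx": 0.061, "wy": 0.0839, "wz": 0.1949, "grip": 42},
    {"x": -0.64, "y": -0.95, "z": -0.46, "wx": 0.061, "wy": 0.0839, "wz": 0.1949, "grip": 42},
    {"x": -0.64, "y": -0.95, "z": -0.46, "wx": 0.061, "wy": 0.0839, "wz": 0.1949, "grip": 42},
    {"x": -0.64, "y": -0.95, "z": -0.46, "wx": 0.061, "wy": 0.0839, "wz": 0.1949, "grip": 42},
    {"x": -0.64, "y": -0.95, "z": -0.46, "wx": 0.061, "wy": 0.0839, "wz": 0.1949, "grip": 42},
    {"x": -0.64, "y": -0.95, "z": -0.46, "wx": 0.061, "wy": 0.0839, "wz": 0.1949, "grip": 42},
    {"x": -0.64, "y": -0.95, "z": -0.46, "wx": 0.061, "wy": 0.0839, "wz": 0.1949, "grip": 42},
  ],
)

```text
t: 10.1
position: [0.401, 0.0051, 0.5602]
orientation: [[-0.211, 0.977, 0.001], [0.977, 0.211, -0.0], [-0.0, 0.001, -1.0]]
contact_force: [-0.4, 0.6, 0.6]
gripper_width: 0.0418
gripper_force: 0.0
```

```bash
python3 - <<'E'
from h import *
print(env.get_state()["position"],env.get_state()["qpos"])
for q in((.40,-.10,.56),(.464,-.319,.56)): rel(q,Rov)
rel((.464,-.319,.56),Rov,(.41,-.14,.56),Rov)
E
```

```text
[0.40099421 0.00509778 0.56019672] [-1.13024510e+01 -9.55413406e-02  5.93739240e+00  9.59792064e+01
 -5.19372383e-03  6.65196627e+01]
shift [-0.513 -0.116  0.001] rot [0.0001 0.0001 0.0005]
shift [-1.65  -0.034  0.002] rot [0.0001 0.0001 0.0005]
shift [-0.932  0.078  0.   ] rot [0. 0. 0.]
```

Emit:
servo_tool(
  commands=[
    {"x": -0.2, "y": -0.004, "z": 0, "wx": 0, "wy": 0, "wz": 0, "grip": 42},
    {"x": -0.4, "y": -0.008, "z": 0, "wx": 0, "wy": 0, "wz": 0, "grip": 42},
    {"x": -0.6, "y": -0.012, "z": 0, "wx": 0, "wy": 0, "wz": 0, "grip": 42},
    {"x": -0.8, "y": -0.017, "z": 0, "wx": 0, "wy": 0, "wz": 0, "grip": 42},
    {"x": -1, "y": -0.02, "z": 0, "wx": 0, "wy": 0, "wz": 0, "grip": 42},
    {"x": -1, "y": -0.02, "z": 0, "wx": 0, "wy": 0, "wz": 0, "grip": 42},
    {"x": -1, "y": -0.02, "z": 0, "wx": 0, "wy": 0, "wz": 0, "grip": 42},
  ],
)

```text
t: 10.68
position: [0.4383, -0.193, 0.56]
orientation: [[-0.207, 0.978, 0.0], [0.978, 0.207, 0.0], [0.0, 0.0, -1.0]]
contact_force: [0.8, 0.4, 0.1]
gripper_width: 0.042
gripper_force: 0.0
```

Emit:
servo_tool(
  commands=[
    {"x": -0.2, "y": -0.004, "z": 0, "wx": 0, "wy": 0, "wz": 0, "grip": 42},
    {"x": -0.4, "y": -0.008, "z": 0, "wx": 0, "wy": 0, "wz": 0, "grip": 42},
    {"x": -0.65, "y": -0.014, "z": 0.1, "wx": 0, "wy": 0, "wz": 0, "grip": 42},
    {"x": -0.65, "y": -0.014, "z": 0.3, "wx": 0, "wy": 0, "wz": 0, "grip": 42},
    {"x": -0.65, "y": -0.014, "z": 0.5, "wx": 0, "wy": 0, "wz": 0, "grip": 42},
    {"x": -0.65, "y": -0.014, "z": 0.7, "wx": 0, "wy": 0, "wz": 0, "grip": 42},
    {"x": -0.65, "y": -0.014, "z": 0.9, "wx": 0, "wy": 0, "wz": 0, "grip": 42},
    {"x": -0.65, "y": -0.014, "z": 1, "wx": 0, "wy": 0, "wz": 0, "grip": 42},
    {"x": -0.65, "y": -0.014, "z": 1, "wx": 0, "wy": 0, "wz": 0, "grip": 42},
    {"x": -0.65, "y": -0.014, "z": 1, "wx": 0, "wy": 0, "wz": 0, "grip": 42},
  ],
)

```text
t: 11.52
position: [0.4627, -0.3176, 0.3615]
orientation: [[-0.21, 0.978, 0.001], [0.978, 0.21, 0.0], [0.0, 0.001, -1.0]]
contact_force: [0.6, -0.0, 0.4]
gripper_width: 0.0419
gripper_force: 0.0
```

```bash
python3 - <<'E'
from h import *
from station import grab_frame
import cv2
s=env.get_state();p,R=s["position"],s["orientation"];print(p,s["qpos"])
rel((.464,-.319,.36),Rov); rel((.464,-.319,.23),Rov)
out=[]
for n,(x0,y0,x1,y1) in dict(scene=(230,240,310,350),top=(310,180,430,260)).items():
    f=5 if n=="scene" else 3.3
    a=cv2.resize(grab_frame(n)[y0:y1,x0:x1],None,fx=f,fy=f,interpolation=cv2.INTER_CUBIC)
    for d,c in((.168,(0,0,255)),(p[2]-.11,(0,255,0))):
      for w in(-.021,0,.021):
        u=(proj(n,p+R@[0,w,d])-[x0,y0]+.5)*f; cv2.circle(a,tuple(int(t) for t in u),2,c,-1)
    out.append(cv2.copyMakeBorder(a,0,550-a.shape[0],0,0,cv2.BORDER_CONSTANT))
cv2.imwrite("pics/p4.png",np.hstack(out))
E
```

```text
[ 0.46267715 -0.31757677  0.36147002] [-4.30431953e+01  1.67872606e+01 -2.33591691e+00  7.08656645e+01
  4.84035697e-02  3.48157451e+01]
shift [-0.008  0.005  0.007] rot [ 0.0001 -0.0001  0.0004]
shift [-0.009  0.004  0.657] rot [ 0.0001 -0.0001  0.0004]
```

View pics/p4.png

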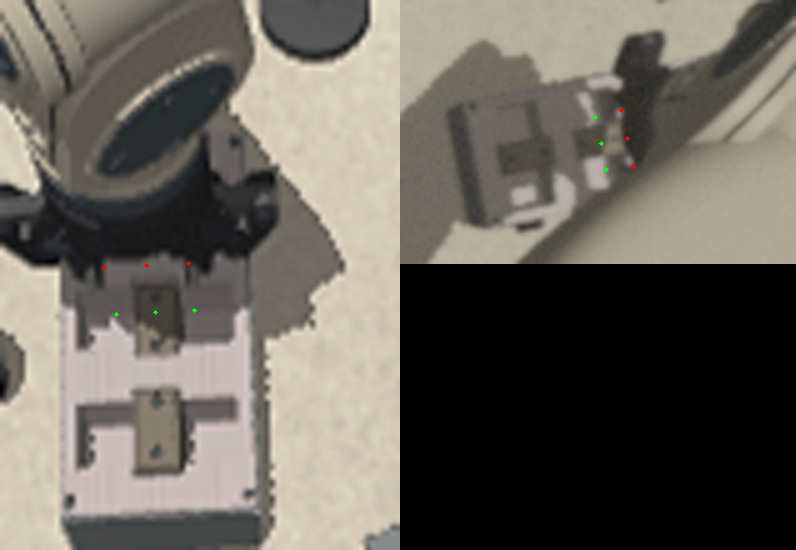

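Emit:
servo_tool(
  commands=[
    {"x": -0.009, "y": 0.004, "z": 0.1, "wx": 0, "wy": 0, "wz": 0.0004, "grip": 42},
    {"x": -0.009, "y": 0.004, "z": 0.2, "wx": 0, "wy": 0, "wz": 0.0004, "grip": 42},
    {"x": -0.009, "y": 0.004, "z": 0.3, "wx": 0, "wy": 0, "wz": 0.0004, "grip": 42},
    {"x": -0.009, "y": 0.004, "z": 0.38, "wx": 0, "wy": 0, "wz": 0.0004, "grip": 42},
    {"x": -0.009, "y": 0.004, "z": 0.42, "wx": 0, "wy": 0, "wz": 0.0004, "grip": 42},
    {"x": -0.009, "y": 0.004, "z": 0.45, "wx": 0, "wy": 0, "wz": 0.0004, "grip": 42},
    {"x": -0.009, "y": 0.004, "z": 0.45, "wx": 0, "wy": 0, "wz": 0.0004, "grip": 42},
    {"x": -0.009, "y": 0.004, "z": 0.45, "wx": 0, "wy": 0, "wz": 0.0004, "grip": 42},
  ],
)

```text
t: 12.28
position: [0.4641, -0.3205, 0.2722]
orientation: [[-0.206, 0.979, 0.002], [0.979, 0.206, -0.001], [-0.001, 0.002, -1.0]]
contact_force: [0.0, 0.5, -0.2]
gripper_width: 0.0419
gripper_force: 0.0
```

Emit:
servo_tool(
  commands=[
    {"x": 0, "y": 0, "z": 0.05, "wx": 0, "wy": 0, "wz": 0, "grip": 42},
    {"x": 0, "y": 0, "z": 0.1, "wx": 0, "wy": 0, "wz": 0, "grip": 42},
    {"x": 0, "y": 0, "z": 0.1, "wx": 0, "wy": 0, "wz": 0, "grip": 42},
  ],
)

```text
t: 12.53
position: [0.4634, -0.3199, 0.2492]
orientation: [[-0.205, 0.979, -0.001], [0.979, 0.205, 0.002], [0.002, -0.0, -1.0]]
contact_force: [-0.2, -0.4, 0.3]
gripper_width: 0.0421
gripper_force: 0.0
```

Emit:
servo_tool(
  commands=[
    {"x": 0, "y": 0, "z": 0.04, "wx": 0, "wy": 0, "wz": 0, "grip": 42},
    {"x": 0, "y": 0, "z": 0.08, "wx": 0, "wy": 0, "wz": 0, "grip": 42},
    {"x": 0, "y": 0, "z": 0.08, "wx": 0, "wy": 0, "wz": 0, "grip": 42},
    {"x": 0, "y": 0, "z": 0.08, "wx": 0, "wy": 0, "wz": 0, "grip": 42},
  ],
  grip_force=30,
)

```text
t: 12.87
position: [0.4641, -0.3202, 0.2392]
orientation: [[-0.207, 0.978, 0.005], [0.978, 0.207, -0.004], [-0.005, 0.005, -1.0]]
contact_force: [-9.2, 8.7, 43.2]
gripper_width: 0.0423
gripper_force: 23.1
```

Emit:
servo_tool(
  commands=[
    {"x": 0, "y": 0, "z": 0, "wx": 0, "wy": 0, "wz": 0, "grip": 32},
    {"x": 0, "y": 0, "z": 0, "wx": 0, "wy": 0, "wz": 0, "grip": 15},
    {"x": 0, "y": 0, "z": 0, "wx": 0, "wy": 0, "wz": 0, "grip": 15},
    {"x": 0, "y": 0, "z": 0, "wx": 0, "wy": 0, "wz": 0, "grip": 15},
    {"x": 0, "y": 0, "z": 0, "wx": 0, "wy": 0, "wz": 0, "grip": 15},
    {"x": 0, "y": 0, "z": 0, "wx": 0, "wy": 0, "wz": 0, "grip": 15},
  ],
  grip_force=35,
)

```text
t: 13.37
position: [0.4646, -0.3208, 0.2373]
orientation: [[-0.206, 0.979, 0.006], [0.979, 0.206, -0.003], [-0.004, 0.005, -1.0]]
contact_force: [0.3, 1.8, 20.7]
gripper_width: 0.0233
gripper_force: 38.9
```

```bash
python3 - <<'E'
from h import *
s=env.get_state();print(s["contact_force"],s["position"],s["gripper_width"],s["torque"])
rel((.464,-.3195,.232),Rov)
E
```

```text
[ 0.32123505  1.79015184 20.7401951 ] [ 0.46460505 -0.32081574  0.23731108] 0.02334952070050047 [ 0.42185636 -0.04628147 -0.08575219]
shift [ 0.007 -0.002  0.027] rot [ 0.0008  0.0007 -0.0004]
```

Emit:
servo_tool(
  commands=[
    {"x": 0, "y": 0, "z": -0.03, "wx": 0, "wy": 0, "wz": 0, "grip": 15},
    {"x": 0, "y": 0, "z": -0.06, "wx": 0, "wy": 0, "wz": 0, "grip": 15},
    {"x": 0, "y": 0, "z": -0.1, "wx": 0, "wy": 0, "wz": 0, "grip": 15},
    {"x": 0, "y": 0, "z": -0.1, "wx": 0, "wy": 0, "wz": 0, "grip": 15},
  ],
)

```text
t: 13.7
position: [0.464, -0.3205, 0.2561]
orientation: [[-0.205, 0.979, 0.002], [0.979, 0.205, -0.0], [-0.001, 0.002, -1.0]]
contact_force: [0.1, -0.8, -1.9]
gripper_width: 0.0235
gripper_force: 36.7
```

```bash
python3 - <<'E'
from h import *
s=env.get_state();print(s["contact_force"],s["position"],s["gripper_width"],s["torque"])
rel((.464,-.3195,.232),Rov)
E
```

```text
[ 0.08717727 -0.78621345 -1.88443267] [ 0.46399659 -0.32046909  0.25612761] 0.023505764939370507 [-0.27977603 -0.07589257 -0.02446412]
shift [0.005 0.001 0.121] rot [ 0.0003  0.0001 -0.0004]
```

Emit:
servo_tool(
  commands=[
    {"x": 0, "y": 0, "z": -0.05, "wx": 0, "wy": 0, "wz": 0, "grip": 15},
    {"x": 0, "y": 0, "z": -0.12, "wx": 0, "wy": 0, "wz": 0, "grip": 15},
    {"x": 0, "y": 0, "z": -0.2, "wx": 0, "wy": 0, "wz": 0, "grip": 15},
    {"x": 0, "y": 0, "z": -0.28, "wx": 0, "wy": 0, "wz": 0, "grip": 15},
    {"x": 0, "y": 0, "z": -0.36, "wx": 0, "wy": 0, "wz": 0, "grip": 15},
    {"x": 0, "y": 0, "z": -0.45, "wx": 0, "wy": 0, "wz": 0, "grip": 15},
    {"x": 0, "y": 0, "z": -0.55, "wx": 0, "wy": 0, "wz": 0, "grip": 15},
    {"x": 0, "y": 0, "z": -0.65, "wx": 0, "wy": 0, "wz": 0, "grip": 15},
    {"x": 0, "y": 0, "z": -0.75, "wx": 0, "wy": 0, "wz": 0, "grip": 15},
    {"x": 0, "y": 0, "z": -0.85, "wx": 0, "wy": 0, "wz": 0, "grip": 15},
    {"x": 0, "y": 0, "z": -0.95, "wx": 0, "wy": 0, "wz": 0, "grip": 15},
    {"x": 0, "y": 0, "z": -1, "wx": 0, "wy": 0, "wz": 0, "grip": 15},
  ],
)

```text
t: 14.7
position: [0.4635, -0.32, 0.457]
orientation: [[-0.206, 0.979, 0.002], [0.979, 0.206, -0.0], [-0.001, 0.002, -1.0]]
contact_force: [0.4, 0.2, -2.0]
gripper_width: 0.0235
gripper_force: 36.8
```

Emit:
servo_tool(
  commands=[
    {"x": 0, "y": 0, "z": -0.12, "wx": 0, "wy": 0, "wz": 0, "grip": 15},
    {"x": 0, "y": 0, "z": -0.24, "wx": 0, "wy": 0, "wz": 0, "grip": 15},
    {"x": 0, "y": 0, "z": -0.36, "wx": 0, "wy": 0, "wz": 0, "grip": 15},
    {"x": 0, "y": 0, "z": -0.48, "wx": 0, "wy": 0, "wz": 0, "grip": 15},
    {"x": 0, "y": 0, "z": -0.57, "wx": 0, "wy": 0, "wz": 0, "grip": 15},
    {"x": 0, "y": 0, "z": -0.57, "wx": 0, "wy": 0, "wz": 0, "grip": 15},
  ],
)

```text
t: 15.2
position: [0.4633, -0.3201, 0.5717]
orientation: [[-0.206, 0.979, 0.004], [0.979, 0.206, -0.002], [-0.003, 0.003, -1.0]]
contact_force: [1.2, 1.1, -0.9]
gripper_width: 0.0236
gripper_force: 36.8
```

```bash
python3 - <<'E'
from h import *
from station import grab_frame
import cv2
s=env.get_state();print(s["t"],s["contact_force"],s["position"],s["gripper_width"],s["qpos"])
im=grab_frame("scene");cv2.imwrite("pics/s5.png",im)
Rpl=cols(Rd[:,0],[0,0,-1])
P=O+Rd@[.065,.0725,0];print("place",P)
rel((P[0]-.03,P[1],.57),Rpl); print(s["orientation"].round(3))
rel((.43,-.1,.57),s["orientation"])
E
```

```text
15.2 [ 1.22567351  1.07157057 -0.90065655] [ 0.46328316 -0.32006918  0.5716835 ] 0.02361183197471216 [-4.31940951e+01  1.70631276e+01  2.85780900e+01  1.01279842e+02
  7.62220186e-02  3.49422301e+01]
place [0.48085101 0.25879734 0.        ]
shift [ 2.847  0.533 -0.004] rot [0.0004 0.0001 0.0492]
[[-0.206  0.979  0.004]
 [ 0.979  0.206 -0.002]
 [-0.003  0.003 -1.   ]]
shift [ 1.113  0.062 -0.003] rot [-0.0002 -0.0002  0.    ]
```

Emit:
servo_tool(
  commands=[
    {"x": 0.08, "y": 0, "z": 0, "wx": 0, "wy": 0, "wz": 0, "grip": 15},
    {"x": 0.2, "y": 0, "z": 0, "wx": 0, "wy": 0, "wz": 0, "grip": 15},
    {"x": 0.36, "y": 0.02, "z": 0, "wx": 0, "wy": 0, "wz": 0, "grip": 15},
    {"x": 0.52, "y": 0.05, "z": 0, "wx": 0, "wy": 0, "wz": 0.005, "grip": 15},
    {"x": 0.68, "y": 0.08, "z": 0, "wx": 0, "wy": 0, "wz": 0.01, "grip": 15},
    {"x": 0.84, "y": 0.11, "z": 0, "wx": 0, "wy": 0, "wz": 0.015, "grip": 15},
    {"x": 1, "y": 0.15, "z": 0, "wx": 0, "wy": 0, "wz": 0.02, "grip": 15},
  ],
)

```text
t: 15.83
position: [0.4512, -0.117, 0.5673]
orientation: [[-0.079, 0.997, -0.001], [0.997, 0.079, 0.002], [0.002, -0.001, -1.0]]
contact_force: [1.3, -0.4, -1.9]
gripper_width: 0.0237
gripper_force: 36.7
```

Emit:
servo_tool(
  commands=[
    {"x": 0.16, "y": 0.01, "z": 0, "wx": 0, "wy": 0, "wz": 0.005, "grip": 15},
    {"x": 0.32, "y": 0.02, "z": 0, "wx": 0, "wy": 0, "wz": 0.01, "grip": 15},
    {"x": 0.48, "y": 0.03, "z": 0, "wx": 0, "wy": 0, "wz": 0.015, "grip": 15},
    {"x": 0.64, "y": 0.04, "z": 0, "wx": 0, "wy": 0, "wz": 0.02, "grip": 15},
    {"x": 0.8, "y": 0.05, "z": 0, "wx": 0, "wy": 0, "wz": 0.025, "grip": 15},
    {"x": 0.95, "y": 0.06, "z": 0, "wx": 0, "wy": 0, "wz": 0.029, "grip": 15},
    {"x": 1, "y": 0.06, "z": 0, "wx": 0, "wy": 0, "wz": 0.029, "grip": 15},
    {"x": 1, "y": 0.06, "z": 0, "wx": 0, "wy": 0, "wz": 0.029, "grip": 15},
  ],
)

```text
t: 16.5
position: [0.4471, 0.0838, 0.5677]
orientation: [[0.097, 0.995, -0.001], [0.995, -0.097, 0.001], [0.001, -0.001, -1.0]]
contact_force: [0.8, 0.4, -0.9]
gripper_width: 0.0233
gripper_force: 36.7
```

```bash
cat >> h.py <<'E'
Rpl=cols(Rd[:,0],[0,0,-1])
E
python3 - <<'E'
from h import *
s=env.get_state();print(s["t"],s["contact_force"],s["position"],s["gripper_width"],s["qpos"])
rel((.48,.26,.57),Rpl); rel((.48,.26,.38),Rpl)
E
```

```text
16.5 [ 0.773567    0.40243034 -0.89112747] [0.44713384 0.08381147 0.56765527] 0.02331727298913632 [1.31406534e-02 5.54072761e+00 1.30628608e+01 9.75961728e+01
 5.14468320e-02 9.55820728e+01]
shift [ 0.893  0.078 -0.011] rot [-0.0002 -0.0001  0.0008]
shift [0.892 0.079 0.939] rot [-0.0002 -0.0001  0.0008]
```

Emit:
servo_tool(
  commands=[
    {"x": 0.16, "y": 0.02, "z": 0, "wx": 0, "wy": 0, "wz": 0.0008, "grip": 15},
    {"x": 0.32, "y": 0.03, "z": 0, "wx": 0, "wy": 0, "wz": 0.0008, "grip": 15},
    {"x": 0.48, "y": 0.045, "z": 0, "wx": 0, "wy": 0, "wz": 0.0008, "grip": 15},
    {"x": 0.64, "y": 0.06, "z": 0, "wx": 0, "wy": 0, "wz": 0.0008, "grip": 15},
    {"x": 0.78, "y": 0.07, "z": 0.05, "wx": 0, "wy": 0, "wz": 0.0008, "grip": 15},
    {"x": 0.87, "y": 0.078, "z": 0.15, "wx": 0, "wy": 0, "wz": 0.0008, "grip": 15},
    {"x": 0.892, "y": 0.078, "z": 0.3, "wx": 0, "wy": 0, "wz": 0.0008, "grip": 15},
    {"x": 0.892, "y": 0.078, "z": 0.45, "wx": 0, "wy": 0, "wz": 0.0008, "grip": 15},
    {"x": 0.892, "y": 0.078, "z": 0.6, "wx": 0, "wy": 0, "wz": 0.0008, "grip": 15},
    {"x": 0.892, "y": 0.078, "z": 0.75, "wx": 0, "wy": 0, "wz": 0.0008, "grip": 15},
    {"x": 0.892, "y": 0.078, "z": 0.88, "wx": 0, "wy": 0, "wz": 0.0008, "grip": 15},
    {"x": 0.892, "y": 0.078, "z": 0.94, "wx": 0, "wy": 0, "wz": 0.0008, "grip": 15},
    {"x": 0.892, "y": 0.078, "z": 0.94, "wx": 0, "wy": 0, "wz": 0.0008, "grip": 15},
    {"x": 0.892, "y": 0.078, "z": 0.94, "wx": 0, "wy": 0, "wz": 0.0008, "grip": 15},
  ],
)

```text
t: 17.67
position: [0.4813, 0.2569, 0.3804]
orientation: [[0.106, 0.994, -0.001], [0.994, -0.106, -0.0], [-0.001, -0.001, -1.0]]
contact_force: [0.2, 0.8, -2.0]
gripper_width: 0.0235
gripper_force: 36.6
```

```bash
python3 - <<'E'
from h import *
from station import grab_frame
import cv2
s=env.get_state();p,R=s["position"],s["orientation"];print(s["t"],s["contact_force"],p,s["gripper_width"],s["qpos"])
rel((.48,.26,.28),Rpl)
for n in("scene","top"):
    im=grab_frame(n);cv2.imwrite(f"pics/{n}6.png",im)
    h=cv2.cvtColor(im,cv2.COLOR_BGR2HSV); print(n,"base centre px",proj(n,p+R@[0,0,.225]),"cork ctr",proj(n,[.48,.26,.031]))
    # cork mask in the bay neighbourhood
    m=cv2.inRange(h,(8,70,90),(20,170,230)); c=proj(n,[.48,.26,.031]).astype(int)
    w=m[c[1]-25:c[1]+25,c[0]-25:c[0]+25]; ys,xs=np.nonzero(w); print(len(xs))
E
```

```text
17.6667 [ 0.22329584  0.77799719 -1.99545109] [0.48133749 0.25692422 0.38035511] 0.023456317947271692 [ 1.92798120e+01  1.48750406e+01 -2.24396182e+00  7.29489531e+01
 -6.45489421e-03  1.15384218e+02]
shift [ 0.015 -0.008  0.502] rot [-0.0002  0.0001 -0.0007]
scene base centre px [299.32876699 125.63546477] cork ctr [298.25003504 148.0231662 ]
1124
top base centre px [144.77443271 210.03455061] cork ctr [157.21924616 213.66129189]
954
```

```bash
python3 - <<'E'
from h import *
L=[(165,165),(302,193),(138,238),(285,268)]
W=[onz("scene",p,.068) for p in k(L,250,95,4.5)]
for w in W: print(w.round(4),(Rd.T@(w-O)*1e3).round(1))
print(np.mean(W,0))
for y,x in((108,12),(108,118),(36,12),(36,118)): print((proj("scene",O+Rd@np.array([x,y,68])/1e3)-[250,95])*4.5)
E
```

```text
[0.4318 0.2968 0.068 ] [ 12.4 105.3  68. ]
[0.539  0.2867 0.068 ] [120.  106.2  68. ]
[0.423  0.2252 0.068 ] [10.9 33.2 68. ]
[0.5354 0.2154 0.068 ] [123.7  34.9  68. ]
[0.48232899 0.25602027 0.068     ]
[163.71002031 160.43076904]
[298.20264289 188.84813789]
[138.68404249 233.64502248]
[276.07744042 263.46869903]
```

Emit:
servo_tool(
  commands=[
    {"x": 0.004, "y": 0, "z": 0.1, "wx": 0, "wy": 0, "wz": -0.0007, "grip": 15},
    {"x": 0.004, "y": 0, "z": 0.2, "wx": 0, "wy": 0, "wz": -0.0007, "grip": 15},
    {"x": 0.004, "y": 0, "z": 0.3, "wx": 0, "wy": 0, "wz": -0.0007, "grip": 15},
    {"x": 0.004, "y": 0, "z": 0.4, "wx": 0, "wy": 0, "wz": -0.0007, "grip": 15},
    {"x": 0.004, "y": 0, "z": 0.48, "wx": 0, "wy": 0, "wz": -0.0007, "grip": 15},
    {"x": 0.004, "y": 0, "z": 0.54, "wx": 0, "wy": 0, "wz": -0.0007, "grip": 15},
    {"x": 0.004, "y": 0, "z": 0.58, "wx": 0, "wy": 0, "wz": -0.0007, "grip": 15},
    {"x": 0.004, "y": 0, "z": 0.58, "wx": 0, "wy": 0, "wz": -0.0007, "grip": 15},
    {"x": 0.004, "y": 0, "z": 0.58, "wx": 0, "wy": 0, "wz": -0.0007, "grip": 15},
  ],
)

```text
t: 18.52
position: [0.4817, 0.2587, 0.266]
orientation: [[0.101, 0.995, 0.002], [0.995, -0.101, 0.001], [0.001, 0.002, -1.0]]
contact_force: [-0.1, -1.2, -0.8]
gripper_width: 0.0236
gripper_force: 36.7
```

Emit:
servo_tool(
  commands=[
    {"x": 0, "y": 0, "z": 0.015, "wx": 0, "wy": 0, "wz": 0, "grip": 15},
    {"x": 0, "y": 0, "z": 0.03, "wx": 0, "wy": 0, "wz": 0, "grip": 15},
    {"x": 0, "y": 0, "z": 0.03, "wx": 0, "wy": 0, "wz": 0, "grip": 15},
  ],
)

```text
t: 18.77
position: [0.4813, 0.2587, 0.2593]
orientation: [[0.101, 0.995, 0.001], [0.995, -0.101, 0.001], [0.001, 0.001, -1.0]]
contact_force: [-0.1, 0.4, -2.0]
gripper_width: 0.0234
gripper_force: 36.7
```

Emit:
servo_tool(
  commands=[
    {"x": 0, "y": 0, "z": 0.005, "wx": 0, "wy": 0, "wz": 0, "grip": 15},
    {"x": 0, "y": 0, "z": 0.01, "wx": 0, "wy": 0, "wz": 0, "grip": 15},
    {"x": 0, "y": 0, "z": 0.01, "wx": 0, "wy": 0, "wz": 0, "grip": 15},
  ],
)

```text
t: 19.02
position: [0.4813, 0.2587, 0.2572]
orientation: [[0.101, 0.995, 0.001], [0.995, -0.101, 0.0], [0.001, 0.001, -1.0]]
contact_force: [-0.1, -0.0, -1.9]
gripper_width: 0.0237
gripper_force: 36.7
```

Emit:
servo_tool(
  commands=[
    {"x": 0, "y": 0, "z": 0.005, "wx": 0, "wy": 0, "wz": 0, "grip": 15},
    {"x": 0, "y": 0, "z": 0.01, "wx": 0, "wy": 0, "wz": 0, "grip": 15},
    {"x": 0, "y": 0, "z": 0.01, "wx": 0, "wy": 0, "wz": 0, "grip": 15},
  ],
)

```text
t: 19.27
position: [0.4812, 0.2587, 0.2564]
orientation: [[0.101, 0.995, 0.002], [0.995, -0.101, 0.001], [0.001, 0.002, -1.0]]
contact_force: [-3.3, -1.3, 9.6]
gripper_width: 0.0237
gripper_force: 38.4
```

Emit:
servo_tool(
  commands=[
    {"x": 0, "y": 0, "z": -0.006, "wx": 0, "wy": 0, "wz": 0, "grip": 15},
    {"x": 0, "y": 0, "z": -0.006, "wx": 0, "wy": 0, "wz": 0, "grip": 22},
    {"x": 0, "y": 0, "z": -0.006, "wx": 0, "wy": 0, "wz": 0, "grip": 25},
    {"x": 0, "y": 0, "z": -0.006, "wx": 0, "wy": 0, "wz": 0, "grip": 30},
    {"x": 0, "y": 0, "z": -0.006, "wx": 0, "wy": 0, "wz": 0, "grip": 45},
    {"x": 0, "y": 0, "z": -0.006, "wx": 0, "wy": 0, "wz": 0, "grip": 45},
    {"x": 0, "y": 0, "z": -0.006, "wx": 0, "wy": 0, "wz": 0, "grip": 45},
  ],
)

```text
t: 19.85
position: [0.4814, 0.2587, 0.2564]
orientation: [[0.101, 0.995, 0.001], [0.995, -0.101, 0.0], [0.001, 0.001, -1.0]]
contact_force: [-0.0, 0.2, -0.0]
gripper_width: 0.0448
gripper_force: 0.0
```

Emit:
servo_tool(
  commands=[
    {"x": 0, "y": 0, "z": -0.05, "wx": 0, "wy": 0, "wz": 0, "grip": 45},
    {"x": 0, "y": 0, "z": -0.15, "wx": 0, "wy": 0, "wz": 0, "grip": 45},
    {"x": 0, "y": 0, "z": -0.3, "wx": 0, "wy": 0, "wz": 0, "grip": 45},
    {"x": 0, "y": 0, "z": -0.45, "wx": 0, "wy": 0, "wz": 0, "grip": 45},
    {"x": 0, "y": 0, "z": -0.6, "wx": 0, "wy": 0, "wz": 0, "grip": 45},
    {"x": 0, "y": 0, "z": -0.75, "wx": 0, "wy": 0, "wz": 0, "grip": 45},
    {"x": 0, "y": 0, "z": -0.9, "wx": 0, "wy": 0, "wz": 0, "grip": 45},
    {"x": 0, "y": 0, "z": -1, "wx": 0, "wy": 0, "wz": 0, "grip": 45},
    {"x": 0, "y": 0, "z": -1, "wx": 0, "wy": 0, "wz": 0, "grip": 45},
  ],
)

```text
t: 20.6
position: [0.4809, 0.2586, 0.4617]
orientation: [[0.101, 0.995, 0.008], [0.995, -0.101, 0.003], [0.004, 0.008, -1.0]]
contact_force: [-0.1, -0.2, 0.4]
gripper_width: 0.0448
gripper_force: 0.0
```

```bash
python3 - <<'E'
from h import *
from station import grab_frame
import cv2
s=env.get_state();print(s["t"],s["contact_force"],s["position"])
a=cv2.imread("pics/scene0.png");b=grab_frame("scene");cv2.imwrite("pics/scene7.png",b)
d=cv2.absdiff(a,b).max(2)
# crystal-face coloured pixels in the bay: predicted top outline if upright
q=np.array([proj("scene",np.array([.4812,.2587,.117])+Rd@np.array([x,y,0])/1e3) for x,y in((12,21),(12,-21),(-12,-21),(-12,21))]);print(q.round(1).tolist())
m=np.zeros(d.shape,np.uint8);cv2.fillPoly(m,[q.round().astype(int)],1)
print("inside top mean BGR now/before",b[m>0].mean(0).round(),a[m>0].mean(0).round())
print("oven crystal tops BGR",a[280,261],a[326,262])
for nm,P in dict(coil=(.1,-.144),puller=(.06,.144),relay=(.06,0),link=(.06,-.072)).items():
    u=proj("scene",O+Rd@[P[0],P[1],.04]).astype(int); print(nm,u,d[u[1]-8:u[1]+8,u[0]-8:u[0]+8].mean().round(1))
for nm,(x0,y0,x1,y1) in dict(mic=(265,180,310,250),valve=(212,298,234,325),sdr=(225,355,300,385),oven=(240,262,288,350)).items(): print(nm,d[y0:y1,x0:x1].mean().round(1))
E
```

```text
20.6 [-0.10174193 -0.16792808  0.35726545] [0.48088037 0.25855504 0.46174265]
[[304.2, 128.6], [301.1, 138.4], [294.0, 136.9], [297.2, 127.1]]
inside top mean BGR now/before [72. 81. 88.] [63. 80. 93.]
oven crystal tops BGR [115 131 141] [117 134 145]
coil [292 201] 6.3
puller [302 130] 32.7
relay [291 163] 5.7
link [286 180] 7.9
mic 7.1
valve 8.2
sdr 9.4
oven 9.8
```

Emit:
servo_tool(
  commands=[
    {"x": 0, "y": 0, "z": -0.15, "wx": 0, "wy": 0, "wz": 0, "grip": 45},
    {"x": -0.1, "y": -0.1, "z": -0.3, "wx": 0, "wy": 0, "wz": 0, "grip": 45},
    {"x": -0.25, "y": -0.2, "z": -0.4, "wx": 0, "wy": 0, "wz": 0, "grip": 45},
    {"x": -0.45, "y": -0.3, "z": -0.4, "wx": 0, "wy": 0, "wz": 0, "grip": 45},
    {"x": -0.65, "y": -0.3, "z": -0.4, "wx": 0, "wy": 0, "wz": 0, "grip": 45},
    {"x": -0.85, "y": -0.3, "z": -0.4, "wx": 0, "wy": 0, "wz": 0, "grip": 45},
    {"x": -1, "y": -0.3, "z": -0.4, "wx": 0, "wy": 0, "wz": 0, "grip": 45},
    {"x": -1, "y": -0.3, "z": -0.4, "wx": 0, "wy": 0, "wz": 0, "grip": 45},
  ],
)

```text
t: 21.32
position: [0.4002, 0.0621, 0.5359]
orientation: [[0.105, 0.994, 0.0], [0.994, -0.105, -0.001], [-0.001, 0.0, -1.0]]
contact_force: [1.4, -0.3, -0.1]
gripper_width: 0.0455
gripper_force: 0.0
```

Emit:
servo_tool(
  commands=[
    {"x": -0.2, "y": 0, "z": 0, "wx": 0, "wy": 0, "wz": 0, "grip": 45},
    {"x": -0.4, "y": 0, "z": 0, "wx": 0, "wy": 0, "wz": 0, "grip": 45},
    {"x": -0.6, "y": 0, "z": 0, "wx": 0, "wy": 0, "wz": 0, "grip": 45},
    {"x": -0.8, "y": 0, "z": 0, "wx": 0, "wy": 0, "wz": 0, "grip": 45},
    {"x": -1, "y": 0, "z": 0, "wx": 0, "wy": 0, "wz": 0, "grip": 45},
    {"x": -1, "y": 0, "z": 0, "wx": 0, "wy": 0, "wz": 0, "grip": 45},
    {"x": -1, "y": 0, "z": 0, "wx": 0, "wy": 0, "wz": 0, "grip": 45},
    {"x": -1, "y": 0, "z": 0, "wx": 0, "wy": 0, "wz": 0, "grip": 45},
  ],
)

```text
t: 21.98
position: [0.3808, -0.1333, 0.5356]
orientation: [[0.103, 0.995, 0.0], [0.995, -0.103, 0.001], [0.001, -0.0, -1.0]]
contact_force: [-0.7, 0.1, 0.1]
gripper_width: 0.045
gripper_force: 0.0
```

```bash
python3 - <<'E'
from h import *
from station import grab_frame
import cv2
s=env.get_state();print(s["t"],s["contact_force"],s["position"])
for n in("scene","top"):
    a=cv2.imread(f"pics/{n}0.png");b=grab_frame(n);cv2.imwrite(f"pics/{n}8.png",b); d=cv2.absdiff(a,b).max(2)
    def box(z): return np.array([proj(n,np.array([.4812,.2587,z])+Rd@np.array([x,y,0])/1e3) for x,y in((12,21),(12,-21),(-12,-21),(-12,21))])
    q=box(.117); full=cv2.convexHull(np.vstack([q,box(.06)]).round().astype(int))
    for nm,poly in(("top",q.round().astype(int)),("full",full)):
        m=np.zeros(d.shape,np.uint8);cv2.fillPoly(m,[poly],1);print(n,nm,b[m>0].mean(0).round(),a[m>0].mean(0).round(),q.mean(0).round(1))
    c=proj(n,[.48,.2587,.07]).astype(int);w=d[c[1]-40:c[1]+40,c[0]-40:c[0]+40]>30
    nb,l,st,ce=cv2.connectedComponentsWithStats(w.astype(np.uint8))
    for i in range(1,nb):
        if st[i,4]>15: print("  changed",st[i]+[c[0]-40,c[1]-40,0,0,0])
    for nm,P in dict(coil_or=(.06,-.144),puller=(.06,.144),relay=(.06,0),link=(.06,-.072)).items():
        u=proj(n,O+Rd@[P[0],P[1],.04]).astype(int); print(nm,u,d[u[1]-6:u[1]+6,u[0]-6:u[0]+6].mean().round(1))
E
```

```text
21.9833 [-0.72564631  0.10018565  0.10062339] [ 0.38083639 -0.13328038  0.5356432 ]
scene top [ 97. 109. 119.] [63. 80. 93.] [299.1 132.8]
scene full [71. 80. 88.] [ 73. 100. 127.] [299.1 132.8]
  changed [294 127  11  25 199]
  changed [316 147  12  15 132]
  changed [258 168   4  13  35]
coil_or [280 198] 1.1
puller [302 130] 35.4
relay [291 163] 1.0
link [286 180] 1.1
top top [ 90. 105. 117.] [ 77. 109. 138.] [148.6 211.1]
top full [ 80.  96. 107.] [ 78. 112. 142.] [148.6 211.1]
  changed [173 172  15  14 179]
  changed [139 206   7   8  37]
  changed [146 207  19  11 124]
coil_or [234 224] 5.8
puller [130 211] 3.8
relay [182 218] 3.4
link [208 221] 2.6
```

```bash
python3 -c "
from station import env
print(env.finish_job())"
```

```text
the job is handed in; nothing more can be done
None
```

I handed the job in at 22 s: the drive fader is at its bottom stop (the force rose as it met the stop), and the short crystal is standing upright on the cork. Camera checks showed no change to the things checked in the drawer and on the table. The narrow faders were only checked by eye after the slide, and they looked unmoved. One risk: lowering into the oven, the wrist force reached 43 N, and I couldn't tell if the fingers or the gripper's body (40 N limit) took it.

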